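Tug the parts drawer, free its catch if caught, and hold it open

TASK

Hold the self-closing drawer of the small blue parts cabinet open so that a colleague can reach the spares in it. First, with the catch on the cabinet's top left as it is, tug the drawer by its handle to learn whether it is caught; if it will not come, slide the orange catch post all the way over to the other end of its guides. Then pull the drawer out all the way to its stop and finish while still holding it there by the handle; leave the loose things on the bench (opened handset, blower bulb, masking tape) where they are.

Things in the scene. Friction and masses are not known exactly. Their poses are not given: they have to be found in the camera images.
- cabinet_front (a point): Small blue sheet-metal drawer cabinet fixed to the worktop, 130 mm deep (x), 190 mm wide (y), 100 mm high, yawed up to 0.25 rad. The point is the middle of the top front edge (z = 100 mm). Its x axis points from the front to the back of the cabinet (away from the robot), y to the cabinet's left as the robot sees it, z up. One grey-fronted drawer fills its front.
- handle_mid (a point): Middle of the drawer's steel bow handle: a round level bar, 10 mm thick, 110 mm long along the cabinet's y, its centre line 45 mm in front of the drawer front and 70 mm above the worktop (30 mm below the cabinet's top); clear space of 40 mm between bar and front and 60 mm under the bar. Axes as the cabinet's. It moves along the cabinet's -x with the drawer.
- handle: The bow handle as a body (origin at the middle of the lower edge of the drawer's front face, 8 mm above the worktop; use handle_mid for the bar).
- drawer (a joint): How far the drawer is out (m): 0 shut, 0.07 at its stop; it slides straight along the cabinet's -x. A spring pulls it shut (3 N when shut, 5 N at the stop), and it closes again softly when let go. The catch, if it has caught, lets it come out about 6 mm and then stops it hard. Whether it has caught cannot be seen from outside: the brass striker inside is worn and shifts along the drawer, so at the start the catch may hold it or miss it, however the catch stands.
- catch_post (a point): Middle of the orange ribbed catch post on top of the cabinet: 16 mm (x) by 18 mm (y) by 28 mm high, from 103 to 131 mm above the worktop, on a dark steel slide plate 4 mm high between two low steel guides. It stands 58 mm behind the cabinet's front face. Axes as the cabinet's.
- catch (a joint): Position of the catch slide (m): near 0 at the start (locking end, post 16 mm to the cabinet's -y side of the middle), 0.032 at the other end (released, post 16 mm to the +y side); above 0.025 it frees the drawer in every case. It moves along the cabinet's +y against about 2 N of friction and stays where it is left.
- handset_mid (a point): Middle of an opened mobile handset, 104 x 47 x 8 mm, lying loose on the worktop: a bystander to leave alone.
- bulb_mid (a point): Middle of an orange rubber blower bulb with a white nozzle, 56 x 122 x 57 mm, lying loose on the right near the edge: a bystander to leave alone.
- tape_mid (a point): Middle of a yellow roll of masking tape, 48 mm across, 18 mm high, lying loose left of the cabinet: a bystander to leave alone.

How it is judged:
By the outcome, as a careful person would: the job done as asked, in the order asked, and still so for the second after the job is handed in, while the arm keeps its last pose, push and grip.
It also fails if it takes over 48 s, if anything falls off the work surface, if the arm or the gripper's body presses on something with over 40 N, if the wrist force passes 120 N, or if a joint passes its speed limit or range.

ROBOT

A 6-joint arm with a two-finger parallel gripper is mounted at the origin on a cart in front of the work surface, level with it; the furniture and walls round the work are solid. World frame = base frame: x ahead of the robot, y to its left, z up, the work surface at z = 0. Lengths are in mm, angles in rad, forces in N, time in s.
With the tool pointing down it reaches from about 350 to 725 mm from the base axis. Payload 6 kg.
Tool frame: the origin (TCP) lies midway between the tips of the shut fingers; the grasp point (between the pads) lies 19 mm behind it; z points along the fingers, y is the direction in which the jaws open and shut (so a half turn about z gives the same grasp; the last joint's range is limited). The gripper opens to 85 mm and grips with 20 to 120 N. Pads are 22 mm wide; open, the fingers measure 114 mm over their backs; the gripper's body (76 mm by 85 mm) begins 54 mm behind the grasp point. The pads swing forward as they close: fully open they stand 13 mm farther back than shut.
Start: joints at [-1.004, 0.04, 0.085, 0, -1.615, -0.334], TCP at [138.433, -583.789, 231.261] pointing down, gripper open.
Joint ranges: [-2.56, 2.56], [-1.29, 2.01], [-1.08, 1.49], [-3.29, 1.98], [-2.81, -0.18], [-2.99, 2.99]. Speed limits (rad/s): [2.57, 2.57, 3.01, 3.14, 3.14, 3.14].

INTERFACE

Orientations are given as [roll, pitch, yaw] about the fixed x, y, z axes, in that order (R = Rz(yaw) Ry(pitch) Rx(roll)).
In Python, from workcell import status, imaging, sign_off gives the robot as it stands.
- The arm moves only by the tool arm_command, never from a script. Its argument "commands" is a list of rows, each an object with "travel": the shift along the tool's x, y, z in cm, a list of three; "spin": the turn about the tool's z in degrees. A call has 1 to 5 rows; each row shifts and turns the commanded pose from where the row before left it, along the tool's axes as they then stand; what a row does not reach is not made up. A row lasts 1/10 s, in which the tool goes at most 50 mm and 8.59 degrees, less where a joint would pass 70% of its speed; a pose out of reach is approached as far as the arm can. A call with a gripper value outside its range is refused whole. "jaw" is the finger opening in cm, from 0 to 8.54, set as the call begins (left out, the last holds). The fingers move at their own pace and stop on an object; "force" is the grip in N (left out, the last holds). Time passes only in rows, so rows that do not move let the fingers close. It gives the time, the measured TCP pose, the force and the opening at its end, in the units of the state.
- status.sense(): the state, without advancing time (a new reading comes with each control period).
- imaging.get_image(name): name is "scene" or "top"; returns a dict with "img" (400x640x3 uint8, red, green, blue), "mtx" (3x3 intrinsics, pixels), "T" (4x4, takes a point from camera to world coordinates). Camera axes: x right, y down, z forward; pixel columns grow to the right and rows downward; lengths in mm; the calibration is good to about 2 mm. A picture is of the moment at which its call begins. There is no depth.
- sign_off(): hands the job in, once; it reports no verdict.
The state is a dict: "clock": time; "joint_pos": joint angles; "joint_vel": joint speeds; "effort": joint torques, N m; "eef_pos": TCP position; "ee_rot": TCP orientation; "force": force on the tool from outside, world axes, zero at the start; "ft_torque": the same for the moment, N m; "grip_width": finger opening in mm.
Only numpy, scipy, OpenCV 4.12 (cv2) and the standard library are available. Lean on these libraries where they do the work, as an engineer would, in place of code of your own. Each camera call takes 0.05 s, during which the arm holds its last target.

## Working session

There is one attempt and no reset: what is moved stays moved. The work goes in short steps, Python scripts to look and compute and a tool call to move; the robot and the scene stay as the last step left them, time stands still between calls to the robot, and variables do not carry over. Pictures are saved under pics/ and viewed, and the job is handed in when it is done.

Besides the shell and the picture viewer there is one more tool, called after ">>>" as name([rows], argument=value, ...), one row to a line, values as JSON. arm_command: Moves the arm, as the interface text tells. Its arguments: {"type":"object","properties":{"commands":{"type":"array"},"jaw":{"type":"number"},"force":{"type":"number"}},"required":["commands"]}

```bash
mkdir -p pics; python3 - <<'E'
from workcell import status, imaging
import cv2,numpy as np
s=status.sense();print(s)
for n in("scene","top"):
    d=imaging.get_image(n);cv2.imwrite(f"pics/{n}0.png",d["img"][:,:,::-1]);np.savez(f"{n}0.npz",**d);print(d["mtx"],d["T"])
E
```

```text
{'clock': 0.0, 'joint_pos': array([-1.00429843e+00,  4.08050068e-02,  8.37952252e-02, -4.87016043e-04,
       -1.61545076e+00, -3.33685843e-01]), 'joint_vel': array([-0.00145254, -0.00054673,  0.00078325,  0.00059031,  0.00213435,
        0.00071128]), 'effort': array([ 5.80730502e-04, -3.68185830e+01,  3.47413909e+01,  6.93217456e+00,
       -5.47068747e-03,  3.56886318e-06]), 'eef_pos': array([ 138.43815771, -583.48213945,  230.26953619]), 'ee_rot': array([ 3.13986087e+00, -8.53482184e-05, -2.90875920e+00]), 'force': array([0.68940444, 0.55625052, 0.34387285]), 'ft_torque': array([0.03861329, 0.01887414, 0.05852074]), 'grip_width': 84.79284276247489}
[[382.81013465   0.         315.29180793]
 [  0.         382.81013465 194.19822987]
 [  0.           0.           1.        ]] [[ 5.63081086e-01 -3.79694051e-01  7.34010980e-01 -3.51836727e+02]
 [-8.26278600e-01 -2.43344596e-01  5.07983349e-01 -7.22838577e+02]
 [-1.42606498e-02 -8.92533380e-01 -4.50755808e-01  6.22683932e+02]
 [ 0.00000000e+00  0.00000000e+00  0.00000000e+00  1.00000000e+00]]
[[371.98814431   0.         315.6348065 ]
 [  0.         371.98814431 197.90477129]
 [  0.           0.           1.        ]] [[ 1.23031611e-02 -9.94093185e-01  1.07830288e-01  4.13141382e+02]
 [-9.99828063e-01 -1.07340164e-02  1.51203637e-02 -1.17542570e+02]
 [-1.38735984e-02 -1.07997776e-01 -9.94054326e-01  1.12419129e+03]
 [ 0.00000000e+00  0.00000000e+00  0.00000000e+00  1.00000000e+00]]
```

View pics/scene0.png

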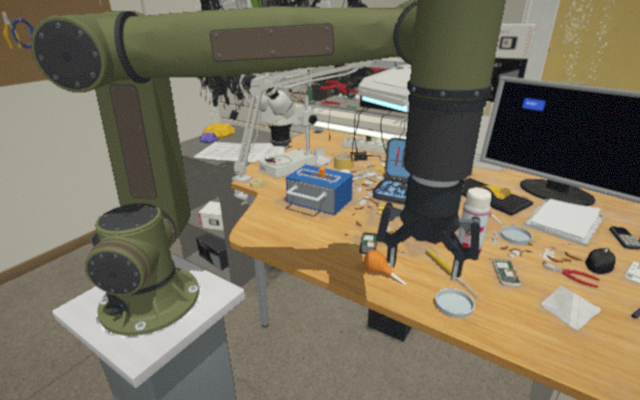

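View pics/top0.png

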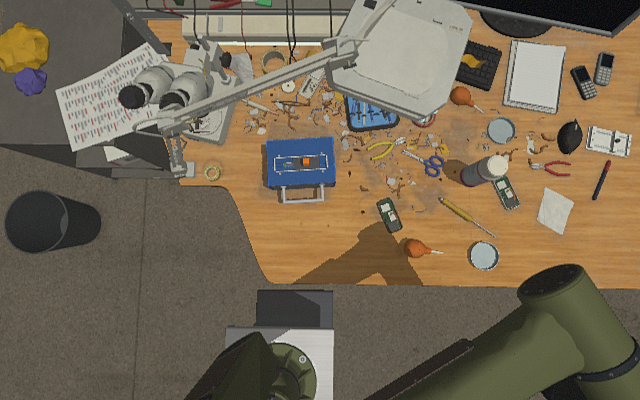

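```bash
python3 - <<'E'
import cv2
t=cv2.imread("pics/top0.png");c=t[120:250,230:400];cv2.imwrite("pics/top0c.png",cv2.resize(c,None,fx=4.5,fy=4.5,interpolation=cv2.INTER_CUBIC))
t=cv2.imread("pics/scene0.png");c=t[120:240,250:410];cv2.imwrite("pics/scene0c.png",cv2.resize(c,None,fx=5,fy=5,interpolation=cv2.INTER_CUBIC))
E
```

```text
(no output)
```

View pics/top0c.png

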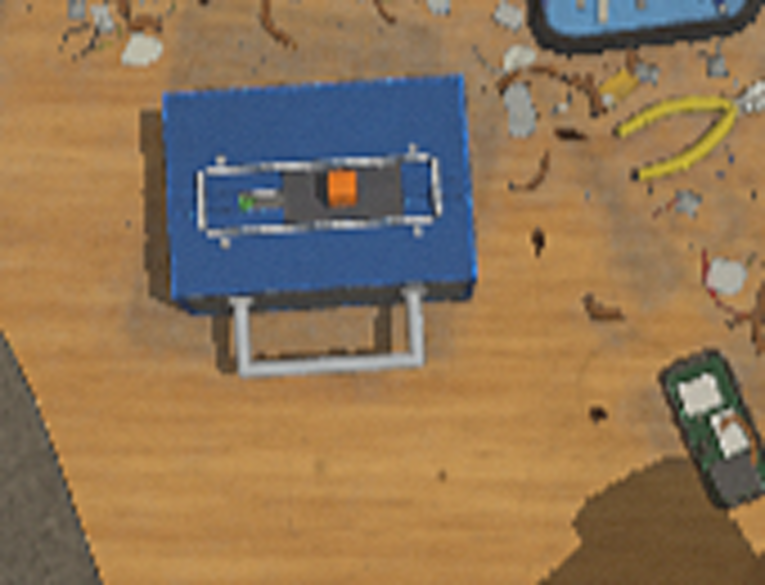

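View pics/scene0c.png

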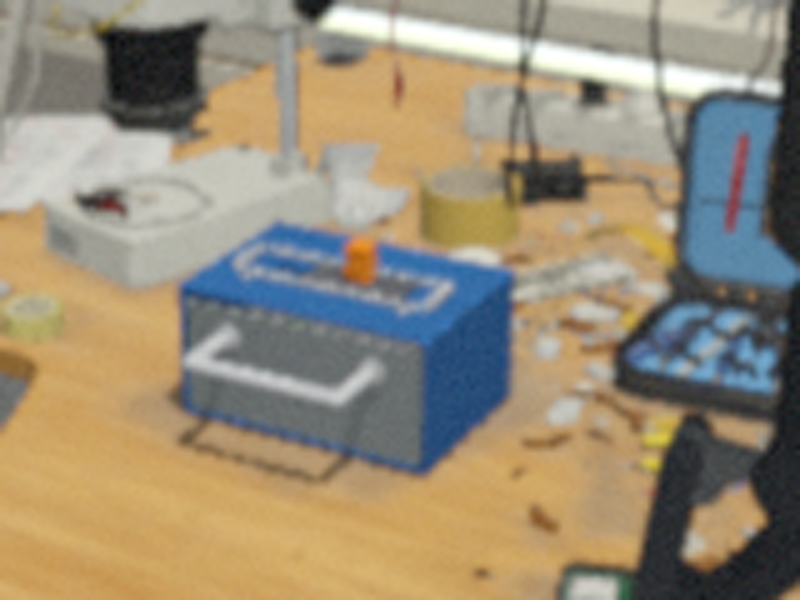

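```bash
cat > h.py <<'E'
import numpy as np
def w(name,uv,z,tag="0"):
    d=np.load(f"{name}{tag}.npz");K=d["mtx"];T=d["T"]
    r=T[:3,:3]@np.linalg.solve(K,[uv[0],uv[1],1]);o=T[:3,3]
    return o+r*(z-o[2])/r[2]
def tc(u,v): return (u/4.5+230-.39,v/4.5+120-.39)
def sc(u,v): return (u/5+250-.4,v/5+120-.4)
def proj(name,p,tag="0"):
    d=np.load(f"{name}{tag}.npz");T=d["T"];q=d["mtx"]@(T[:3,:3].T@(np.array(p)-T[:3,3]));return q[:2]/q[2]
E
python3 - <<'E'
from h import *
np.set_printoptions(precision=1,suppress=True)
bl,br,fr,fl=[w("top",tc(*c),100) for c in((163,92),(465,75),(475,283),(175,300))]
print(bl,br,fr,fl, np.linalg.norm(bl-br),np.linalg.norm(fr-br))
print("front mid",(fl+fr)/2,"yaws",np.arctan2(-(fl-fr)[0],(fl-fr)[1]),np.arctan2(-(bl-br)[0],(bl-br)[1]),np.arctan2((br-fr)[1],(br-fr)[0]),np.arctan2((bl-fl)[1],(bl-fl)[0]))
a,b=w("top",tc(243,370),70),w("top",tc(420,358),70);print("handle",a,b,(a+b)/2)
print("post",w("top",tc(342,186),131))
sl,sr,sb=[w("scene",sc(*c),100) for c in((182,288),(425,345),(513,270))]
print("scene",sl,sr,sb,(sl+sr)/2)
a,b=w("scene",sc(192,365),70),w("scene",sc(338,400),70);print("handle",a,b,(a+b)/2)
print("post",w("scene",sc(361,243),131))
E
```

```text
[687.   40.6 100. ] [ 699.5 -148.6  100. ] [ 567.9 -155.7  100. ] [555.4  29.7 100. ] 189.65800084751726 131.77071410238324
front mid [561.6 -63.  100. ] yaws 0.06743325694626638 0.0660536731721029 0.05415952472125026 0.0831549446137621
handle [515.2 -10.3  70. ] [ 524.1 -122.4   70. ] [519.7 -66.4  70. ]
post [621.6 -74.  131. ]
scene [550.4  19.1 100. ] [ 563.7 -162.7  100. ] [ 694.2 -151.9  100. ] [557.1 -71.8 100. ]
handle [509.9 -19.1  70. ] [ 520.5 -126.    70. ] [515.2 -72.6  70. ]
post [617.2 -79.9 131. ]
```

>>> arm_command([
  {"travel": [0, 0, 0], "spin": -8},
  {"travel": [0, 0, 0], "spin": -8},
  {"travel": [0, 0, 0], "spin": -8},
  {"travel": [0, 0, 0], "spin": -8},
  {"travel": [0, 0, 0], "spin": -8},
], jaw=5.0, force=40)

```text
clock: 0.6
eef_pos: [138.4, -583.6, 230.6]
ee_rot: [3.141, 0.001, -2.205]
force: [0.1, -0.2, 0.0]
grip_width: 49.7
```

>>> arm_command([
  {"travel": [0, 0, 0], "spin": -8},
  {"travel": [0, 0, 0], "spin": -8},
  {"travel": [0, 0, 0], "spin": -8},
  {"travel": [0, 0, 0], "spin": -8},
  {"travel": [0, 0, 0], "spin": -8.5},
])

```text
clock: 1.1
eef_pos: [138.4, -583.6, 230.7]
ee_rot: [3.141, 0.001, -1.498]
force: [0.2, 0.0, 0.2]
grip_width: 50.1
```

```bash
cat >> h.py <<'E'
def go(t):
    from workcell import status
    from scipy.spatial.transform import Rotation as Ro
    s=status.sense();R=Ro.from_euler("xyz",s["ee_rot"]).as_matrix()
    print("t",s["clock"],"pos",s["eef_pos"].round(1),"yaw",s["ee_rot"].round(3),"F",s["force"].round(1),"g",round(s["grip_width"],1),"j",s["joint_pos"].round(2))
    print("tool cm",(R.T@(np.array(t)-s["eef_pos"])/10).round(2))
E
python3 -c "
from h import *
go([516,-68,180])"
```

```text
t 1.1 pos [ 138.4 -583.6  230.7] yaw [ 3.141e+00  1.000e-03 -1.498e+00] F [0.2 0.  0.2] g 50.1 j [-1.    0.04  0.08 -0.   -1.62  1.08]
tool cm [-48.67 -41.41   5.11]
```

>>> arm_command([
  {"travel": [-2.43, -2.07, 0], "spin": 0},
  {"travel": [-2.43, -2.07, 0], "spin": 0},
  {"travel": [-2.43, -2.07, 0], "spin": 0},
  {"travel": [-2.43, -2.07, 0], "spin": 0},
  {"travel": [-2.43, -2.07, 0], "spin": 0},
])

```text
clock: 1.6
eef_pos: [234.0, -454.4, 230.8]
ee_rot: [3.141, 0.001, -1.504]
force: [0.7, -0.9, 0.3]
grip_width: 49.9
```

>>> arm_command([
  {"travel": [-2.43, -2.07, 0], "spin": 0},
  {"travel": [-2.43, -2.07, 0], "spin": 0},
  {"travel": [-2.43, -2.07, 0], "spin": 0},
  {"travel": [-2.43, -2.07, 0], "spin": 0},
  {"travel": [-2.43, -2.07, 0], "spin": 0},
])

```text
clock: 2.1
eef_pos: [329.2, -326.2, 231.0]
ee_rot: [3.141, 0.0, -1.504]
force: [1.0, -0.1, 0.5]
grip_width: 49.7
```

>>> arm_command([
  {"travel": [-2.43, -2.07, 0], "spin": 0},
  {"travel": [-2.43, -2.07, 0], "spin": 0},
  {"travel": [-2.43, -2.07, 0], "spin": 0},
  {"travel": [-2.43, -2.07, 0], "spin": 0},
  {"travel": [-2.43, -2.07, 0], "spin": 0},
])

```text
clock: 2.6
eef_pos: [424.3, -198.0, 231.0]
ee_rot: [3.141, 0.0, -1.504]
force: [0.1, 0.2, -0.4]
grip_width: 49.7
```

>>> arm_command([
  {"travel": [-2.43, -2.07, 0], "spin": 0},
  {"travel": [-2.43, -2.07, 0], "spin": 0},
  {"travel": [-2.43, -2.07, 0], "spin": 0},
  {"travel": [-2.43, -2.07, 0], "spin": 0},
  {"travel": [-2.43, -2.07, 0], "spin": 0},
])

```text
clock: 3.1
eef_pos: [519.4, -69.9, 230.9]
ee_rot: [3.141, 0.0, -1.504]
force: [-0.0, -0.9, 0.2]
grip_width: 50.1
```

```bash
python3 -c "
from h import *
import cv2
from workcell import imaging
go([516,-68,51])
for n in('scene','top'):
    d=imaging.get_image(n);np.savez(n+'1.npz',**d);im=d['img'][:,:,::-1]
    im=im[80:250,230:430]
    cv2.imwrite(f'pics/{n}1.png',cv2.resize(im,None,fx=3.5,fy=3.5,interpolation=cv2.INTER_CUBIC))
"
```

```text
t 3.1 pos [519.4 -69.9 230.9] yaw [ 3.141  0.    -1.504] F [-0.  -0.9  0.2] g 50.1 j [ 0.25 -0.16 -0.11 -0.   -1.62 -0.18]
tool cm [-0.21  0.32 17.99]
```

View pics/scene1.png

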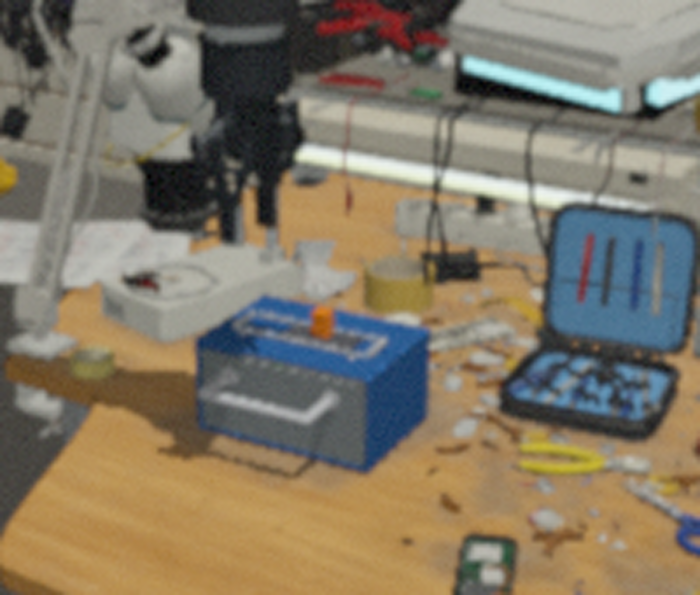

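View pics/top1.png

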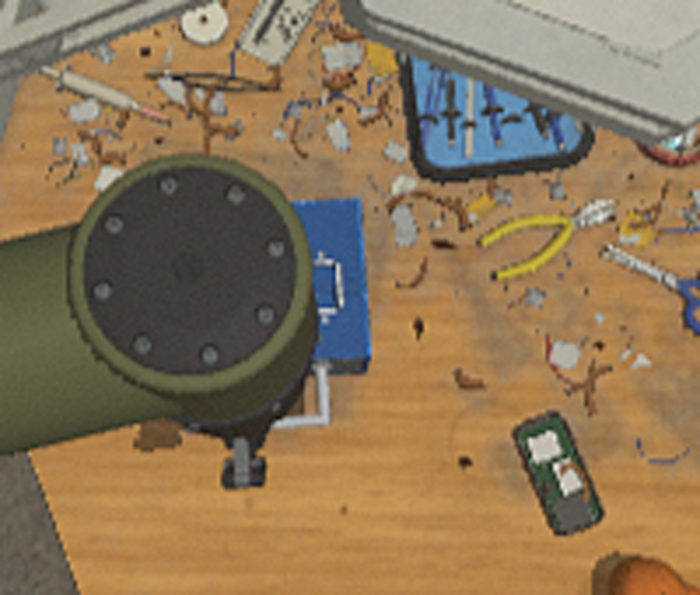

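>>> arm_command([
  {"travel": [-0.15, 0.25, 2], "spin": 0},
  {"travel": [0, 0, 3], "spin": 0},
  {"travel": [0, 0, 3], "spin": 0},
  {"travel": [0, 0, 3], "spin": 0},
  {"travel": [0, 0, 2], "spin": 0},
], jaw=4.0)

```text
clock: 3.7
eef_pos: [515.0, -70.1, 98.5]
ee_rot: [3.138, 0.0, -1.504]
force: [0.3, 0.7, -0.0]
grip_width: 40.1
```

```bash
python3 -c "
from h import *
import cv2
from workcell import imaging
go([516,-68,51])
for n in('scene',):
    d=imaging.get_image(n);np.savez(n+'1.npz',**d);im=d['img'][:,:,::-1]
    im=im[100:240,250:390]
    cv2.imwrite(f'pics/{n}2.png',cv2.resize(im,None,fx=4.2,fy=4.2,interpolation=cv2.INTER_CUBIC))
"
```

```text
t 3.7 pos [515.  -70.1  98.5] yaw [ 3.138  0.    -1.504] F [ 0.3  0.7 -0. ] g 40.1 j [ 0.25 -0.15 -0.34 -0.   -1.38 -0.18]
tool cm [-0.2  -0.13  4.75]
```

View pics/scene2.png

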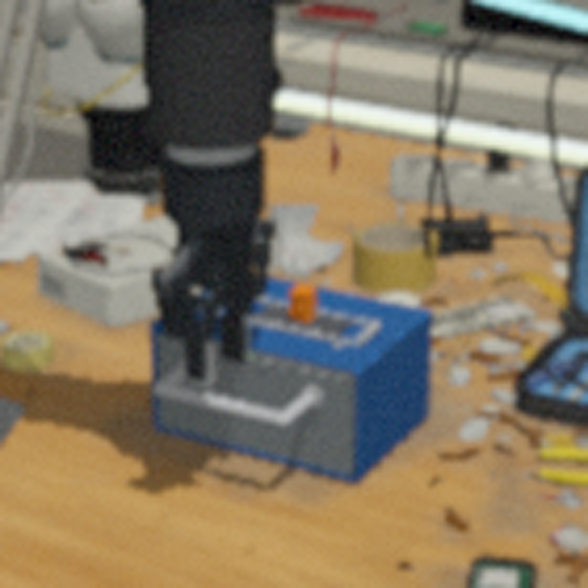

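>>> arm_command([
  {"travel": [0, 0, 1.5], "spin": 0},
  {"travel": [0, 0, 1.5], "spin": 0},
  {"travel": [0, 0, 1.5], "spin": 0},
  {"travel": [0, 0, 0], "spin": 0},
])

```text
clock: 4.15
eef_pos: [515.0, -69.9, 53.7]
ee_rot: [3.138, 0.0, -1.504]
force: [0.0, -0.7, -0.3]
grip_width: 40.3
```

No contact on the way down; closing on the bar.

>>> arm_command([
  {"travel": [0, 0, 0], "spin": 0},
  {"travel": [0, 0, 0], "spin": 0},
  {"travel": [0, 0, 0], "spin": 0},
  {"travel": [0, 0, 0], "spin": 0},
  {"travel": [0, 0, 0], "spin": 0},
], jaw=0, force=40)

```text
clock: 4.65
eef_pos: [517.4, -69.8, 57.5]
ee_rot: [-3.139, -0.0, -1.503]
force: [4.0, 0.4, 2.8]
grip_width: 8.2
```

>>> arm_command([
  {"travel": [0, 0, 0], "spin": 0},
  {"travel": [0, 0, 0], "spin": 0},
  {"travel": [0, 0, 0], "spin": 0},
])

```text
clock: 4.95
eef_pos: [517.2, -69.8, 57.4]
ee_rot: [-3.139, -0.0, -1.503]
force: [2.9, 1.4, 5.3]
grip_width: 8.0
```

```bash
python3 -c "
from h import *
import cv2
from workcell import imaging
go([516,-68,51])
for n in('scene',):
    d=imaging.get_image(n);np.savez(n+'1.npz',**d);im=d['img'][:,:,::-1]
    im=im[100:240,250:390]
    cv2.imwrite(f'pics/{n}3.png',cv2.resize(im,None,fx=4.2,fy=4.2,interpolation=cv2.INTER_CUBIC))
"
```

```text
t 4.95 pos [517.2 -69.8  57.4] yaw [-3.139 -0.    -1.503] F [2.9 1.4 5.3] g 8.0 j [ 0.25 -0.12 -0.39  0.   -1.3  -0.19]
tool cm [-0.18  0.11  0.64]
```

View pics/scene3.png

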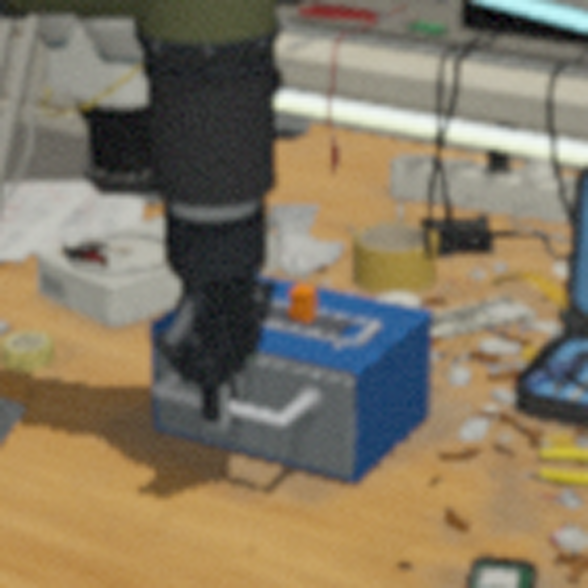

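>>> arm_command([
  {"travel": [0, 0, 0], "spin": 0},
  {"travel": [0, 0, 0], "spin": 0},
  {"travel": [0, 0, 0.5], "spin": 0},
  {"travel": [0, 0, 0], "spin": 0},
  {"travel": [0, 0, 0], "spin": 0},
], jaw=3.5)

```text
clock: 5.5
eef_pos: [515.5, -70.0, 50.4]
ee_rot: [3.139, 0.0, -1.504]
force: [-0.9, -0.6, -0.3]
grip_width: 34.9
```

>>> arm_command([
  {"travel": [0, 0, 0], "spin": 0},
  {"travel": [0, 0, 0], "spin": 0},
  {"travel": [0, 0, 0], "spin": 0},
  {"travel": [0, 0, 0], "spin": 0},
  {"travel": [0, 0, 0], "spin": 0},
], jaw=0)

```text
clock: 6.0
eef_pos: [516.8, -69.7, 51.6]
ee_rot: [-3.14, 0.0, -1.504]
force: [4.1, -0.5, -0.5]
grip_width: 8.5
```

>>> arm_command([
  {"travel": [0, 0, 0], "spin": 0},
  {"travel": [0, 0, 0], "spin": 0},
  {"travel": [0, 0, 0], "spin": 0},
])

```text
clock: 6.3
eef_pos: [516.6, -69.8, 51.6]
ee_rot: [-3.141, 0.0, -1.504]
force: [2.9, 0.8, 1.1]
grip_width: 8.3
```

>>> arm_command([
  {"travel": [0, 0.2, 0], "spin": 0},
  {"travel": [0, 0.2, 0], "spin": 0},
  {"travel": [0, 0.2, 0], "spin": 0},
  {"travel": [0, 0.2, 0], "spin": 0},
  {"travel": [0, 0, 0], "spin": 0},
])

```text
clock: 6.8
eef_pos: [513.5, -69.9, 51.7]
ee_rot: [-3.129, 0.0, -1.503]
force: [29.8, -5.1, -15.6]
grip_width: 8.5
```

>>> arm_command([
  {"travel": [0, 0.2, 0], "spin": 0},
  {"travel": [0, 0, 0], "spin": 0},
])

```text
clock: 7.0
eef_pos: [513.2, -69.9, 51.8]
ee_rot: [-3.125, 0.0, -1.503]
force: [38.8, -7.4, -22.0]
grip_width: 8.5
```

The tug met a hard stop: nearly 40 N, and the bar didn't move any further, so the drawer is caught. I'll ease it back, release it and go to the catch.

>>> arm_command([
  {"travel": [0, -0.4, 0], "spin": 0},
  {"travel": [0, -0.4, 0], "spin": 0},
  {"travel": [0, -0.3, 0], "spin": 0},
  {"travel": [0, -0.2, 0], "spin": 0},
  {"travel": [0, 0, 0], "spin": 0},
])

```text
clock: 7.5
eef_pos: [519.6, -69.5, 51.6]
ee_rot: [-3.141, 0.0, -1.504]
force: [3.4, 1.4, 3.0]
grip_width: 8.5
```

>>> arm_command([
  {"travel": [0, 0, 0], "spin": 0},
  {"travel": [0, 0, 0], "spin": 0},
  {"travel": [0, 0, 0], "spin": 0},
  {"travel": [0, 0, 0], "spin": 0},
], jaw=3.5)

```text
clock: 7.9
eef_pos: [515.4, -70.4, 49.8]
ee_rot: [3.132, -0.0, -1.505]
force: [-13.1, 0.5, 5.8]
grip_width: 34.4
```

>>> arm_command([
  {"travel": [0, 0, -2], "spin": 0},
  {"travel": [0, 0, -3], "spin": 0},
  {"travel": [0, 0, -3], "spin": 0},
  {"travel": [0, 0, -3], "spin": 0},
  {"travel": [0, 0, -2], "spin": 0},
])

```text
clock: 8.4
eef_pos: [518.9, -69.9, 183.0]
ee_rot: [-3.142, -0.0, -1.504]
force: [0.1, 0.1, -0.7]
grip_width: 34.9
```

```bash
python3 -c "
from h import *
c,s=np.cos(.067),np.sin(.067)
P=np.array([619,-78]); X=np.array([c,s]);Y=np.array([-s,c])
q=P-36*Y; print(q)
go([*q,170]); go([*q,115])
"
```

```text
[ 621.41019583 -113.91922822]
t 8.4 pos [518.9 -69.9 183. ] yaw [-3.142 -0.    -1.504] F [ 0.1  0.1 -0.7] g 34.9 j [ 0.25 -0.17 -0.2   0.   -1.54 -0.18]
tool cm [ 5.07 -9.93  1.3 ]
t 8.4 pos [518.9 -69.9 183. ] yaw [-3.142 -0.    -1.504] F [ 0.1  0.1 -0.7] g 34.9 j [ 0.25 -0.17 -0.2   0.   -1.54 -0.18]
tool cm [ 5.07 -9.93  6.8 ]
```

>>> arm_command([
  {"travel": [1, -2, 0], "spin": 0},
  {"travel": [1, -2, 0], "spin": 0},
  {"travel": [1, -2, 0], "spin": 0},
  {"travel": [1, -2, 0], "spin": 0},
  {"travel": [1.1, -2, 0], "spin": 0},
], jaw=0)

```text
clock: 8.9
eef_pos: [622.4, -114.2, 180.2]
ee_rot: [3.139, 0.0, -1.504]
force: [0.5, -0.3, 0.1]
grip_width: 0.1
```

>>> arm_command([
  {"travel": [0, 0, 2], "spin": 0},
  {"travel": [0, 0, 2], "spin": 0},
  {"travel": [0, 0, 1], "spin": 0},
  {"travel": [0, 0, 1], "spin": 0},
  {"travel": [0, 0, 0.5], "spin": 0},
])

```text
clock: 9.4
eef_pos: [622.1, -113.8, 115.5]
ee_rot: [3.14, 0.0, -1.504]
force: [0.2, 0.1, 0.5]
grip_width: -0.4
```

```bash
python3 -c "
from h import *
import cv2
from workcell import imaging
go([619,-78,117])
for n in('scene',):
    d=imaging.get_image(n);np.savez(n+'1.npz',**d);im=d['img'][:,:,::-1]
    im=im[100:240,250:390]
    cv2.imwrite(f'pics/{n}4.png',cv2.resize(im,None,fx=4.2,fy=4.2,interpolation=cv2.INTER_CUBIC))
"
```

```text
t 9.4 pos [ 622.1 -113.8  115.5] yaw [ 3.14   0.    -1.504] F [0.2 0.1 0.5] g -0.4 j [ 0.13  0.14 -0.02 -0.   -1.41 -0.07]
tool cm [-3.59  0.07 -0.15]
```

View pics/scene4.png

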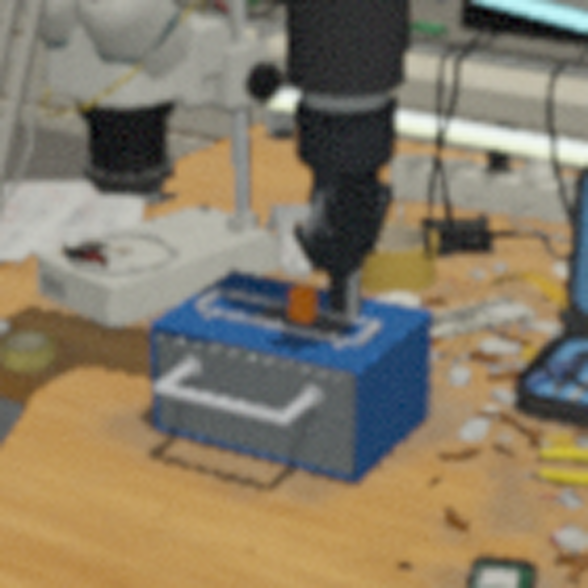

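>>> arm_command([
  {"travel": [-0.8, 0, 0], "spin": 0},
  {"travel": [-0.8, 0, 0], "spin": 0},
  {"travel": [-0.8, 0, 0], "spin": 0},
  {"travel": [-0.8, 0, 0], "spin": 0},
  {"travel": [-0.8, 0, 0], "spin": 0},
])

```text
clock: 9.95
eef_pos: [620.1, -73.4, 117.1]
ee_rot: [-3.141, -0.001, -1.504]
force: [-0.5, -2.2, 1.7]
grip_width: 0.1
```

>>> arm_command([
  {"travel": [-0.4, 0, 0], "spin": 0},
  {"travel": [-0.2, 0, 0], "spin": 0},
  {"travel": [0, 0, 0], "spin": 0},
])

```text
clock: 10.25
eef_pos: [619.4, -67.3, 116.1]
ee_rot: [3.141, 0.001, -1.503]
force: [-0.4, -0.3, -0.6]
grip_width: 0.0
```

>>> arm_command([
  {"travel": [-0.2, 0, 0], "spin": 0},
  {"travel": [-0.2, 0, 0], "spin": 0},
  {"travel": [0, 0, 0], "spin": 0},
])

```text
clock: 10.55
eef_pos: [619.1, -63.8, 116.0]
ee_rot: [3.141, 0.0, -1.504]
force: [0.1, -1.3, -0.6]
grip_width: 0.1
```

>>> arm_command([
  {"travel": [-0.2, 0, 0], "spin": 0},
  {"travel": [-0.2, 0, 0], "spin": 0},
  {"travel": [0, 0, 0], "spin": 0},
])

```text
clock: 10.85
eef_pos: [618.9, -63.4, 116.1]
ee_rot: [3.141, -0.005, -1.506]
force: [3.3, -14.6, -3.1]
grip_width: 0.1
```

```bash
python3 -c "
from h import *
import cv2
from workcell import imaging
go([619,-78,117])
for n in('scene',):
    d=imaging.get_image(n);np.savez(n+'1.npz',**d);im=d['img'][:,:,::-1]
    im=im[150:220,270:370]
    cv2.imwrite(f'pics/{n}5.png',cv2.resize(im,None,fx=7,fy=7,interpolation=cv2.INTER_CUBIC))
"
```

```text
t 10.85 pos [618.9 -63.4 116.1] yaw [ 3.141 -0.005 -1.506] F [  3.3 -14.6  -3.1] g 0.1 j [ 0.22  0.12 -0.05  0.   -1.41 -0.16]
tool cm [ 1.46  0.09 -0.08]
```

View pics/scene5.png

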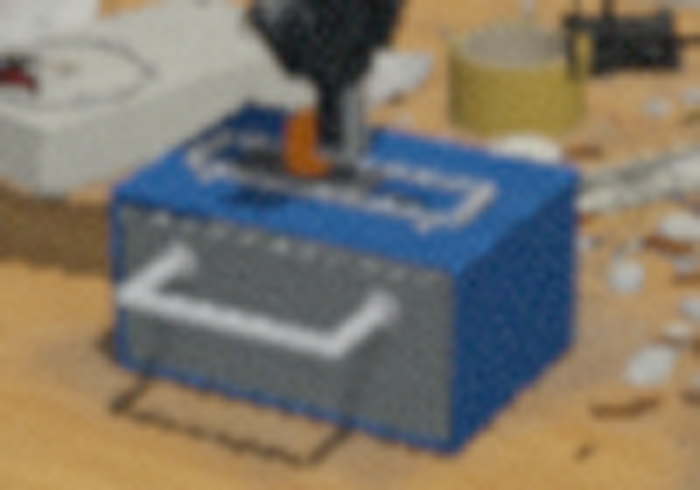

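```bash
python3 -c "
from h import *
a=w('scene',(311.6,166.0),131,'1');print(a, a-w('scene',sc(361,243),131))
go([621,-85,160])
"
```

```text
[614.67146768 -40.79913917 131.        ] [-2.50823848 39.11608851  0.        ]
t 10.9 pos [618.9 -63.4 116.1] yaw [ 3.141 -0.005 -1.506] F [  3.8 -13.2  -3.1] g 0.1 j [ 0.22  0.12 -0.05  0.   -1.41 -0.16]
tool cm [ 2.19 -0.06 -4.38]
```

>>> arm_command([
  {"travel": [0.5, 0, 0], "spin": 0},
  {"travel": [0.8, 0, 0], "spin": 0},
  {"travel": [0, 0, -2], "spin": 0},
  {"travel": [0, 0, -3], "spin": 0},
  {"travel": [0, 0, -2], "spin": 0},
])

```text
clock: 11.4
eef_pos: [620.2, -73.0, 188.5]
ee_rot: [-3.14, 0.0, -1.504]
force: [1.0, 1.5, 0.4]
grip_width: -0.4
```

```bash
python3 -c "
from h import *
import cv2
from workcell import imaging
go([517,-70,175])
for n in('scene',):
    d=imaging.get_image(n);np.savez(n+'1.npz',**d);im=d['img'][:,:,::-1]
    im=im[140:210,270:370]
    cv2.imwrite(f'pics/{n}6.png',cv2.resize(im,None,fx=7,fy=7,interpolation=cv2.INTER_CUBIC))
"
```

```text
t 11.4 pos [620.2 -73.  188.5] yaw [-3.14   0.    -1.504] F [1.  1.5 0.4] g -0.4 j [ 0.2   0.1   0.07 -0.   -1.54 -0.14]
tool cm [-0.99 10.28  1.33]
```

View pics/scene6.png

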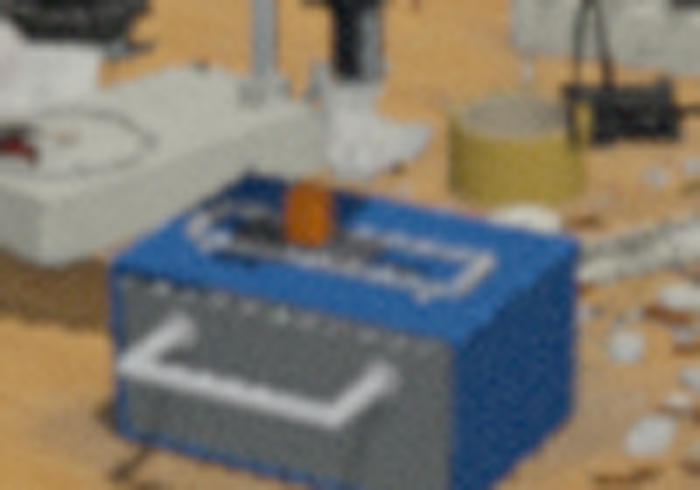

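>>> arm_command([
  {"travel": [-0.19, 2.09, 0], "spin": 0},
  {"travel": [-0.19, 2.09, 0], "spin": 0},
  {"travel": [-0.19, 2.09, 0], "spin": 0},
  {"travel": [-0.19, 2.09, 0], "spin": 0},
  {"travel": [-0.19, 2.09, 0], "spin": 0},
], jaw=3.5)

```text
clock: 11.95
eef_pos: [514.1, -70.2, 186.1]
ee_rot: [-3.141, 0.001, -1.503]
force: [0.1, 0.1, 0.1]
grip_width: 35.1
```

>>> arm_command([
  {"travel": [0, 0, 2.5], "spin": 0},
  {"travel": [0, 0, 3], "spin": 0},
  {"travel": [0, 0, 2], "spin": 0},
  {"travel": [0, 0, 1], "spin": 0},
  {"travel": [0, 0, 0], "spin": 0},
])

```text
clock: 12.45
eef_pos: [514.2, -70.4, 100.1]
ee_rot: [3.139, 0.0, -1.504]
force: [0.2, 0.6, -0.4]
grip_width: 35.0
```

```bash
python3 -c "
from h import *
go([515.5,-70,50])
"
```

```text
t 12.45 pos [514.2 -70.4 100.1] yaw [ 3.139  0.    -1.504] F [ 0.2  0.6 -0.4] g 35.0 j [ 0.25 -0.15 -0.34 -0.   -1.39 -0.18]
tool cm [-0.03 -0.14  5.01]
```

>>> arm_command([
  {"travel": [0, -0.1, 1.5], "spin": 0},
  {"travel": [0, 0, 1.5], "spin": 0},
  {"travel": [0, 0, 1.5], "spin": 0},
  {"travel": [0, 0, 0.5], "spin": 0},
  {"travel": [0, 0, 0], "spin": 0},
])

```text
clock: 12.95
eef_pos: [515.2, -70.5, 50.0]
ee_rot: [3.139, -0.0, -1.504]
force: [-0.1, -0.1, -0.5]
grip_width: 35.3
```

>>> arm_command([
  {"travel": [0, 0, 0], "spin": 0},
  {"travel": [0, 0, 0], "spin": 0},
  {"travel": [0, 0, 0], "spin": 0},
  {"travel": [0, 0, 0], "spin": 0},
  {"travel": [0, 0, 0], "spin": 0},
], jaw=0, force=60)

```text
clock: 13.45
eef_pos: [516.8, -70.3, 52.4]
ee_rot: [-3.139, -0.0, -1.504]
force: [3.6, -0.1, 2.7]
grip_width: 8.0
```

>>> arm_command([
  {"travel": [0, 0.2, 0], "spin": 0},
  {"travel": [0, 0.4, 0], "spin": 0},
  {"travel": [0, 0.4, 0], "spin": 0},
  {"travel": [0, 0.4, 0], "spin": 0},
  {"travel": [0, 0, 0], "spin": 0},
])

```text
clock: 13.95
eef_pos: [502.0, -71.4, 52.3]
ee_rot: [-3.14, -0.0, -1.504]
force: [3.3, 1.0, 5.8]
grip_width: 7.6
```

>>> arm_command([
  {"travel": [0, 0.8, 0], "spin": 0},
  {"travel": [0, 0.8, 0], "spin": 0},
  {"travel": [0, 0.8, 0], "spin": 0},
  {"travel": [0, 0.8, 0], "spin": 0},
  {"travel": [0, 0.8, 0], "spin": 0},
])

```text
clock: 14.45
eef_pos: [462.5, -74.3, 52.3]
ee_rot: [-3.139, -0.001, -1.504]
force: [5.7, -1.1, 3.9]
grip_width: 8.0
```

>>> arm_command([
  {"travel": [0, 0.4, 0], "spin": 0},
  {"travel": [0, 0.4, 0], "spin": 0},
  {"travel": [0, 0.2, 0], "spin": 0},
  {"travel": [0, 0, 0], "spin": 0},
])

```text
clock: 14.85
eef_pos: [452.5, -75.1, 52.3]
ee_rot: [-3.14, -0.001, -1.504]
force: [3.6, -2.0, 5.7]
grip_width: 7.9
```

>>> arm_command([
  {"travel": [0, 0.2, 0], "spin": 0},
  {"travel": [0, 0.2, 0], "spin": 0},
  {"travel": [0, 0, 0], "spin": 0},
])

```text
clock: 15.15
eef_pos: [450.3, -75.2, 52.3]
ee_rot: [-3.135, -0.001, -1.504]
force: [13.1, -3.3, -0.6]
grip_width: 8.1
```

>>> arm_command([
  {"travel": [0, 0.2, 0], "spin": 0},
  {"travel": [0, 0, 0], "spin": 0},
  {"travel": [0, 0, 0], "spin": 0},
])

```text
clock: 15.45
eef_pos: [450.2, -75.2, 52.4]
ee_rot: [-3.131, -0.001, -1.503]
force: [24.6, -6.3, -8.9]
grip_width: 7.7
```

```bash
python3 -c "
from h import *
import cv2
from workcell import imaging
for n in('scene','top'):
    d=imaging.get_image(n);np.savez(n+'1.npz',**d);im=d['img'][:,:,::-1]
    im=im[100:280,230:430]
    cv2.imwrite(f'pics/{n}7.png',cv2.resize(im,None,fx=3.3,fy=3.3,interpolation=cv2.INTER_CUBIC))
go([448,-75,50])
"
```

```text
t 15.55 pos [450.2 -75.2  52.4] yaw [-3.131e+00 -1.000e-03 -1.503e+00] F [24.7 -5.1 -7.3] g 7.8 j [ 0.28 -0.32 -0.57  0.   -1.31 -0.22]
tool cm [-0.03  0.22  0.24]
```

View pics/scene7.png

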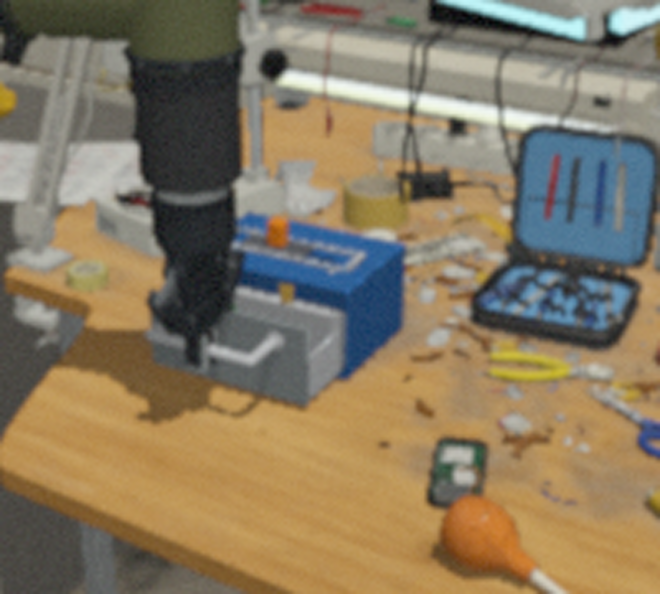

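View pics/top7.png

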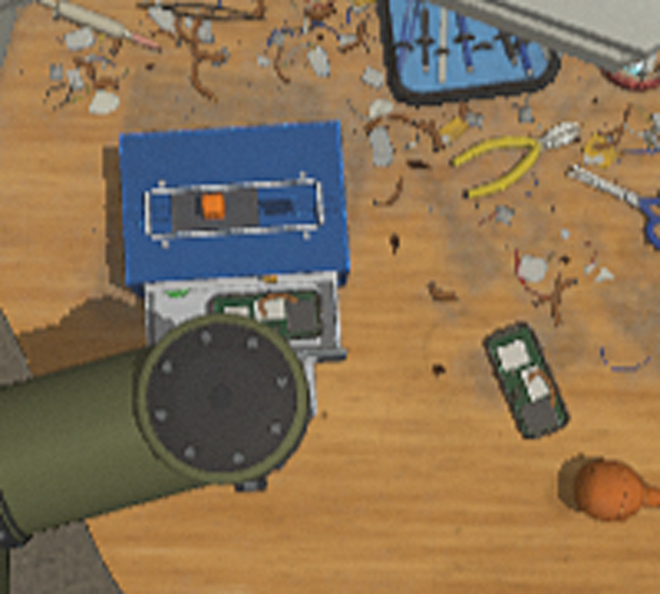

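>>> arm_command([
  {"travel": [0, 0, 0], "spin": 0},
  {"travel": [0, 0, 0], "spin": 0},
  {"travel": [0, 0, 0], "spin": 0},
  {"travel": [0, 0, 0], "spin": 0},
  {"travel": [0, 0, 0], "spin": 0},
])

```text
clock: 16.05
eef_pos: [450.2, -75.1, 52.4]
ee_rot: [-3.131, -0.001, -1.503]
force: [24.0, -6.2, -7.4]
grip_width: 8.0
```

```bash
python3 -c "
from workcell import sign_off
print(sign_off())"
```

```text
the job is handed in; nothing more can be done
None
```

The drawer is fully open at its stop, and the arm is still holding it there by the handle. I handed the job in at about 16 s.

- **Tug:** with the catch as found, the drawer moved only a few millimetres and then stopped hard at about 39 N, so it was caught.
- **Catch:** I let the drawer go back and pushed the orange post across until it hit its end stop at about 15 N. The scene pictures put its travel at 30 mm or a little more. The last top picture shows the slide at the left end of its guides.
- **Pull:** I gripped the bar again and the drawer came freely, then stopped hard. The tool moved about 67 mm after the grip closed. My first sightings put the closed bar a few millimetres further back, which makes about 70 mm. Over the last half second it stayed at x = 450.2 mm with a steady pull of about 24 N.

**Checks that disagreed:**
- The two cameras differed by about 5 mm on the cabinet's position.
- The jaws read about 8 mm on the 10 mm bar.
- The first grip rode up by about 4 mm, so I re-gripped it lower before the tug.
- When I let go after the tug, the tool read about 13 N, probably a finger touching the drawer front.

I never moved near the handset, the bulb or the tape. They look in place in the last pictures, though I didn't measure them.

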